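# Clip the food box shut behind the tin

## Robot

A 6-joint arm with a two-finger parallel gripper is mounted at the origin on the work surface; the furniture and walls round the work are solid. World frame = base frame: x ahead of the robot, y to its left, z up, the work surface at z = 0. Lengths are in mm, angles in rad, forces in N, time in s.
With the tool pointing down it reaches from about 425 to 1125 mm from the base axis. Payload 14.9 kg.
Tool frame: the origin (TCP) lies on the centre line of the jaws, within the pads' length; the fingertips stand 14 mm ahead of it and the grasp point (between the pads) lies 5 mm behind it (robot.tips_ahead is the z of the fingertips in the tool frame, in mm); z points along the fingers, y is the direction in which the jaws open and shut (so a half turn about z gives the same grasp; the last joint's range is limited). The gripper opens to 91 mm and grips with 3 to 60 N. Pads are 32 mm wide; open, the fingers measure 118 mm over their backs; the gripper's body (76 mm by 178 mm) begins 60 mm behind the grasp point.
Start: joints at [-1.151, 0.379, 1.734, -0, 1.028, -0.033], TCP at [306.237, -629.473, 227.932] pointing down, gripper open.
Joint ranges: [-2.77, 2.77], [-0.74, 2.19], [0, 2.66], [-1.06, 4.2], [0.31, 2.87], [-3.08, 3.08]. Speed limits (rad/s): [1.89, 1.89, 2.39, 3.14, 3.14, 3.14].

## Interface

Orientations are given as a unit quaternion [w, x, y, z].
In Python, from rig import robot, eyes gives the robot as it stands. The module is installed in compiled form; this text tells all that it offers.
- The arm moves only by the shell command python3 -m creep 'ROWS' [OPENING] [FORCE]. ROWS is JSON, a list of rows, each a list of 4 numbers: the shift along the tool's x, y, z in mm, then the turn about the tool's z in rad. A call has 1 to 5 rows; each row shifts and turns the pose as measured when the row begins, along the tool's axes as they then stand; what a row does not reach is not made up. A row lasts 1/10 s, in which the tool goes at most 50 mm and 8.59 degrees, less where a joint would pass 70% of its speed; a pose out of reach is approached as far as the arm can. A call with a gripper value outside its range is refused whole. OPENING is the closure in counts, from 0 (fully open) to 255 (shut), set as the call begins (- or left out, the last holds). The fingers move at their own pace and stop on an object; FORCE is the grip in N (left out, the last holds). Time passes only in rows, so rows that do not move let the fingers close. It gives the time, the measured TCP pose, the force and the opening at its end, in the units of the state.
- robot.sense(): the state, without advancing time (a new reading comes with each control period).
- eyes.camera(name): name is "side" or "top"; returns the picture (400x640x3 uint8, red, green, blue); there is no depth.
- eyes.calibration(name): a dict with "K" (3x3 intrinsics, pixels), "R" (3x3) and "t" (3): a world point X has camera coordinates R X + t. Camera axes: x right, y down, z forward; pixel columns grow to the right and rows downward; lengths in mm; the calibration is good to about 2 mm. A picture is of the moment at which its call begins. calibration takes no time and is no camera call.
- robot.sign_off(): hands the job in, once; it reports no verdict.
The state is a dict: "time_s": time; "joints": joint angles; "qvel": joint speeds; "joint_torque": joint torques, N m; "tcp_pos": TCP position; "tool_rot": TCP orientation; "contact_force": force on the tool from outside, world axes, zero at the start; "torque": the same for the moment, N m; "opening": opening from 0.0 (shut) to 1.0 (fully open).
Only numpy, scipy, OpenCV 4.12 (cv2) and the standard library are available. Lean on these libraries where they do the work, as an engineer would, in place of code of your own. Each camera call takes 0.05 s, during which the arm holds its last target. There are 200 camera calls.

## Task

The food box was left with three of its four lid clips sticking out, and the food tin standing in front of it is in the way of the front one. Slide the tin aside, fold all three clips fully down against the sides of the box, then slide the tin back to where it stood. Keep the tin upright on the worktop, not lifted, and leave the food box and the jar, spice jar and mug where they are.

Things in the scene. Friction and masses are not known exactly. Their poses are not given: they have to be found in the camera images.
- food_box: heavy (3 kg) food box, grey with a white lid, 114 (x) x 174 (y) x 70 mm high over the lid; origin: centre of its underside. Its front is its own -x side (to the robot), its left +y, z up. Front, left and right have a white clip hinged to the lid's edge in mid-side, 60 mm up: hinge lines at x = -58, y = +88 and y = -88 mm. The back clip is already shut. Slides if pushed with over about 10 N.
- clip_front (a joint): front clip, a flap 46 mm wide, 25 long, 4 thick: 0 when it sticks out level, negative (to -0.5) when it points upward, 1.5 when it hangs down against the side (shut). Stiff hinge (about 1.5 N at the clip's end), stays where it is left. The tin standing before it stops it from folding down.
- clip_left (a joint): left clip, same size, values and stiffness as the front one
- clip_right (a joint): right clip, same size, values and stiffness as the front one
- tin_mid (a point): centre, half-way up, of the food tin: an upright round can of 75 mm diameter, 58 mm high, about 0.26 kg, loose on the worktop. It starts in front of the front clip with a gap of about 20 to 27 mm between it and the lid's edge.
- jar_mid (a point): centre, half-way up, of the bystander jar with a black lid, 63 mm diameter, 94 mm high, to the front left of the food box
- spice_a_mid (a point): centre, half-way up, of the bystander spice jar with a white cap, 43 mm diameter, 100 mm high, to the left of the food box
- mug_mid (a point): centre, half-way up, of the bystander mug, white with a reddish inside, 83 mm diameter, 113 mm over the handle, 93 mm high, to the right of the work
Things that resemble listed ones, but are neither listed nor needed, are in the scene too. What is shaped like the part that bears tin_mid but orange is not meant.

How it is judged (in metres and radians):
On the way, in this order (a step that is already met when the one before it is completed fails the run):
1. the tin has been slid clear of the front clip (at least 30 mm from where it stood) (distance of tin_mid from where it was at the start of the episode above 0.03 m), for 0.2 s.
2. all three clips are folded down against the box (value of joint each of clip_front, clip_left, clip_right above 1.2 rad), for 0.2 s.
At the end, for the whole second after the job is handed in: All three clips are folded down against the box (each joint above 1.2 of 1.5 rad), and the tin stands upright and at rest within 25 mm of where it stood at the start (all of step 2 and distance of tin_mid from where it was at the start of the episode below 0.025 m and angle between tin_mid's own z axis and vertical below 0.1 rad and linear speed of tin below 0.02 m/s); the robot touches nothing.
It fails at once if the tin is tipped by more than about 25 degrees (angle between tin_mid's own z axis and vertical above 0.45 rad).
It fails at once if the tin is lifted off the worktop by more than 25 mm instead of slid (height (world z) of tin_mid above 0.054 m).
It fails at once if the food box is shifted by more than 25 mm (distance of food_box from where it was at the start of the episode above 0.025 m).
It fails at once if the jar, the spice jar or the mug is shifted by more than 25 mm (distance of any of jar_mid, spice_a_mid, mug_mid from where it was at the start of the episode above 0.025 m).
It also fails if it takes over 69 s, if anything falls off the work surface, if the arm or the gripper's body presses on something with over 40 N, if the wrist force passes 120 N, or if a joint passes its speed limit or range.

## Working session

There is one attempt and no reset: what is moved stays moved. The work goes in short steps, Python scripts to look and compute and a shell command to move; the robot and the scene stay as the last step left them, time stands still between calls to the robot, and variables do not carry over. Pictures are saved under pics/ and viewed, about 8 in all and at most 12, crops included, and the job is handed in when it is done.

```bash
mkdir -p pics
python3 - <<'E'
from rig import robot, eyes
import cv2, numpy as np
for n in("top","side"):
    cv2.imwrite(f"pics/{n}0.png",eyes.camera(n)[:,:,::-1])
    c=eyes.calibration(n);print(n,np.round(c["K"],1).tolist(),np.round(c["R"],4).tolist(),np.round(c["t"],1).tolist())
s=robot.sense();print(s["time_s"],s["tcp_pos"],s["tool_rot"],s["contact_force"],robot.tips_ahead)
E
```

```text
top [[368.9, 0.0, 318.1], [0.0, 368.9, 202.5], [0.0, 0.0, 1.0]] [[-0.0193, -0.9993, 0.0311], [-0.9954, 0.0163, -0.094], [0.0934, -0.0328, -0.9951]] [-48.6, 545.4, 931.9]
side [[452.9, 0.0, 316.2], [0.0, 452.9, 202.5], [0.0, 0.0, 1.0]] [[-0.9995, -0.0278, -0.0161], [0.0048, 0.3657, -0.9307], [0.0318, -0.9303, -0.3654]] [516.8, 94.9, 1425.0]
0.1 [ 306.11209403 -629.1440185   227.36175202] [-4.82913308e-04  9.74478297e-01  2.24481197e-01 -8.70958397e-05] [-0.34510915 -0.35488448 -0.12033088] 14.0
```

View pics/top0.png

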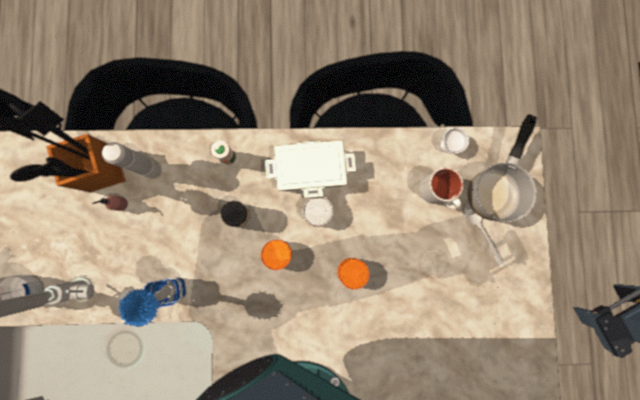

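View pics/side0.png

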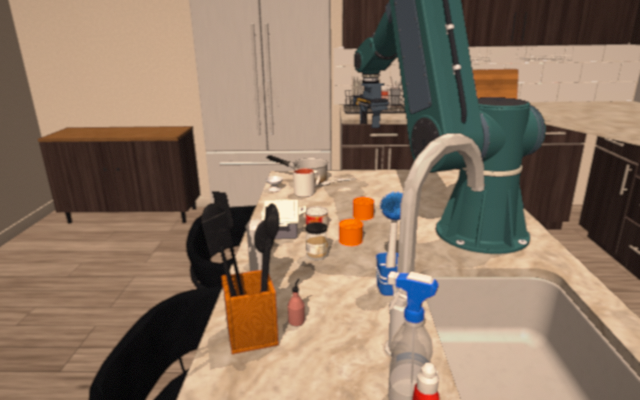

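The top view shows the box at (310,167), with clips at front (313,192), left (270,168) and right (350,162). The candidates for the tin are the white-topped can at (319,211), the orange cans at (276,255) and (354,273), which are ruled out, and the white item at (455,140). I choose (319,211), since it stands in front of the front clip. The jar is at (233,213), the spice jar at (221,152) and the mug at (446,185).

```bash
cat > h.py <<'E'
from rig import robot, eyes
import cv2, numpy as np
from scipy.spatial.transform import Rotation as Ro
def px2w(n,u,v,z):
    c=eyes.calibration(n);R=np.array(c["R"]);t=np.array(c["t"])
    d=R.T@np.linalg.solve(c["K"],[u,v,1]);o=-R.T@t
    return o+d*(z-o[2])/d[2]
def w2px(n,X):
    c=eyes.calibration(n);p=np.array(c["K"])@(np.array(c["R"])@X+c["t"]);return p[:2]/p[2]
def crop(n,name,u0,v0,w,h,k):
    im=eyes.camera(n)[v0:v0+h,u0:u0+w,::-1]
    cv2.imwrite(f"pics/{name}.png",cv2.resize(im,None,fx=k,fy=k,interpolation=cv2.INTER_CUBIC))
E
python3 - <<'E'
from h import *
crop("top","c1",205,130,160,110,5)
for n,u,v,z in[("tin",319,211,58),("jar",233,213,94),("spice",221,152,100),("mug",446,185,93)]:print(n,px2w("top",u,v,z).round())
E
```

```text
tin [520. -59.  58.]
jar [516. 148.  94.]
spice [664. 176. 100.]
mug [ 576. -371.   93.]
```

View pics/c1.png

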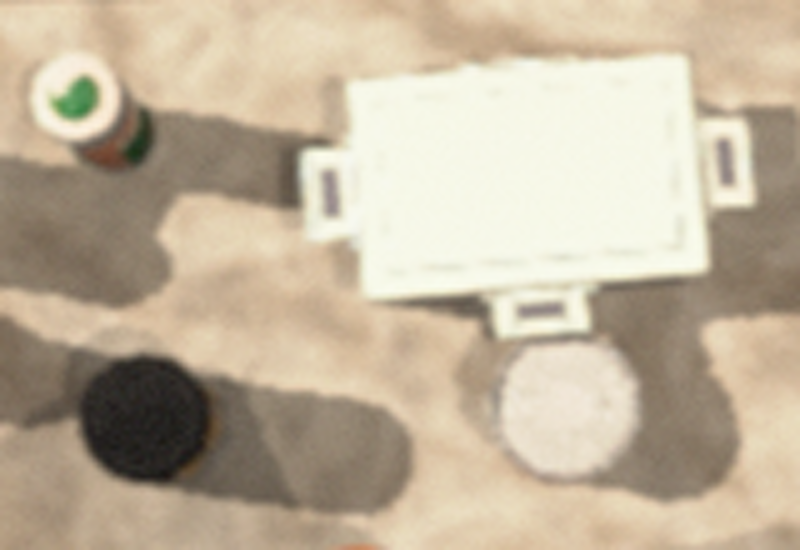

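The crop confirms the choice. The lid corners are at crop (348,82), (690,57), (708,272) and (366,298). The clips are at (328,193) left, (730,162) right and (541,312) front, and the tin is at (568,408).

Run:
```python
from h import *
P=lambda u,v,z:px2w("top",205+(u+.5)/5-.5,130+(v+.5)/5-.5,z)
c=[P(*p,70) for p in[(348,82),(690,57),(708,272),(366,298)]]
print("corners",np.round(c).tolist(),"centre",np.mean(c,0).round(1),"sides",[round(float(np.linalg.norm(c[i]-c[i-1]))) for i in range(4)])
e=(c[0]-c[1])+(c[3]-c[2]);print("yaw of box +y vs world +y (rad)",np.arctan2(-e[0],e[1]))
yaw=np.arctan2(-e[0],e[1]);B=np.mean(c,0)
Rz=Ro.from_euler("z",yaw)
for n,l in[("front",[-70,0,0]),("left",[0,100,0]),("right",[0,-100,0])]:print(n,(Rz.apply(l)+[B[0],B[1],60]).round())
for n,q in[("front",(541,312)),("left",(328,193)),("right",(730,162))]:print(n,"img",P(*q,60).round())
t=P(568,408,58);print("tin",t.round(1),"diam",np.linalg.norm(P(497,408,58)-P(639,408,58)),"in box",Rz.inv().apply(t-B).round(1))
s=robot.sense();print(Ro.from_quat(np.roll(s["tool_rot"],-1)).as_matrix().round(3).tolist())
# side-view tin check
print(w2px("side",[t[0],t[1],29]))
```

```text
corners [[684.0, 50.0, 70.0], [695.0, -122.0, 70.0], [586.0, -128.0, 70.0], [575.0, 42.0, 70.0]] centre [635.2 -39.3  70. ] sides [110, 173, 110, 171]
yaw of box +y vs world +y (rad) 0.06232543192868182
front [565. -44.  60.]
left [629.  60.  60.]
right [ 641. -139.   60.]
front img [568. -45.  60.]
left img [630.  62.  60.]
right img [ 643. -142.   60.]
tin [519.7 -57.2  58. ] diam 71.21432829080904 in box [-116.4  -10.7  -12. ]
[[0.899, 0.437, -0.0], [0.437, -0.899, 0.001], [0.0, -0.001, -1.0]]
[315.70876902 217.61129246]
```

```bash
cat > s.py <<'E'
import sys
from h import *
a=[float(x) for x in sys.argv[1:]]   # target tcp x y z, tool -y heading = box yaw .062
s=robot.sense();M=Ro.from_quat(np.roll(s["tool_rot"],-1)).as_matrix()
print("t",round(s["time_s"],2),"tcp",np.round(s["tcp_pos"],1),"F",np.round(s["contact_force"],1),"open",round(s["opening"],2),
 "turn",round(float(np.arctan2(M[1,1],M[0,1])-np.arctan2(-.998,.062)),3))
if a:print("shift",(M.T@(np.array(a[:3])-s["tcp_pos"])).round(1))
E
python3 -m creep '[[0,0,0,0.13],[0,0,0,0.13],[0,0,0,0.13],[20,-43,0,0],[20,-43,0,0]]' 0 20
python3 -m creep '[[20,-43,0,0],[20,-43,0,0],[20,-43,0,0],[20,-43,0,0],[20,-43,0,0]]'
python3 s.py 520 -57.5 120
```

```text
time_s: 0.65
tcp_pos: [340.6, -542.5, 225.9]
tool_rot: [-0.001, 1.0, 0.021, -0.0]
contact_force: [0.4, 0.7, 0.9]
opening: 1.002
time_s: 1.15
tcp_pos: [432.8, -314.9, 225.4]
tool_rot: [-0.001, 1.0, 0.019, -0.001]
contact_force: [0.6, -0.5, 0.5]
opening: 1.0
t 1.15 tcp [ 432.8 -314.9  225.4] F [ 0.6 -0.5  0.5] open 1.0 turn -0.023
shift [  97.2 -253.6  105.8]
```

```bash
python3 -m creep '[[18,-43,0,-0.023],[18,-43,0,0],[16,-43,0,0],[16,-43,0,0],[16,-43,0,0]]' >/dev/null
python3 -m creep '[[14,-38,30,0],[3,-5,40,0],[0,0,30,0],[0,0,0,0]]' >/dev/null
python3 s.py 520 -57.5 120
```

```text
t 2.05 tcp [522.1 -35.8 126. ] F [-0.4 -0.4  0.4] open 1.0 turn 0.007
shift [-3.6 21.5  6. ]
```

```bash
python3 -m creep '[[-3.5,21.5,0,0],[0,0,0,0],[0,0,20,0],[0,0,0,0]]' >/dev/null
python3 s.py 520 -57.5 36
python3 - <<'E'
from h import *
crop("side","c2",260,170,110,80,7)
E
```

```text
t 2.45 tcp [521.4 -58.6 109.4] F [ 0.1 -0.2  0.3] open 1.0 turn 0.006
shift [-1.8 -1.1 73.4]
```

View pics/c2.png

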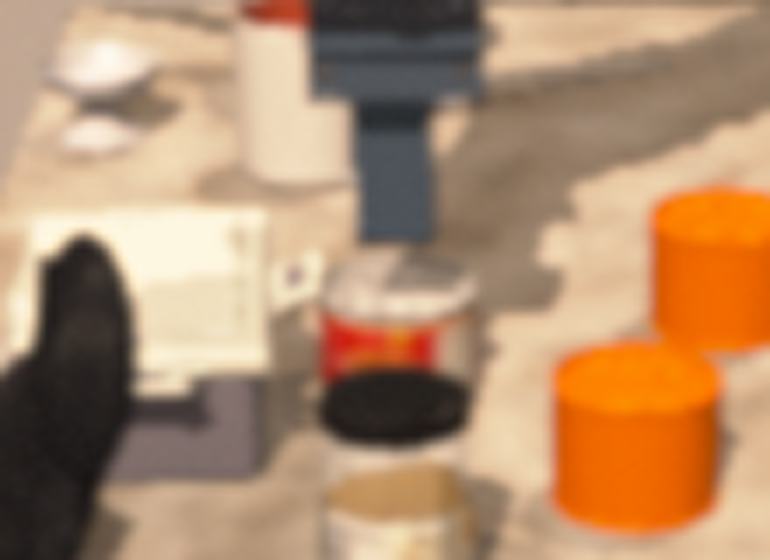

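The side crop shows the finger (centre about 397) lined up with the tin (centre about 400), and the clip at (297,280) is clear of the finger.

```bash
python3 -m creep '[[-1.5,-1,15,0],[0,0,15,0],[0,0,15,0],[0,0,15,0],[0,0,12,0]]'
python3 s.py 520 -57.5 36
```

```text
time_s: 3.0
tcp_pos: [524.0, -57.6, 37.9]
tool_rot: [0.0, 0.999, 0.034, 0.007]
contact_force: [0.2, 0.1, -0.8]
opening: 1.002
t 3.0 tcp [524.  -57.6  37.9] F [ 0.2  0.1 -0.8] open 1.0 turn 0.006
shift [-4.  -0.4  1.9]
```

```bash
python3 -m creep '[[-4,0,0,0],[0,0,0,0]]' >/dev/null
python3 s.py 520 -57.5 36
python3 -m creep '[[0,0,0,0],[0,0,0,0],[0,0,0,0],[0,0,0,0],[0,0,0,0]]' 100 10
python3 -m creep '[[0,0,0,0],[0,0,0,0],[0,0,0,0]]'
python3 s.py 520 -57.5 36
```

```text
t 3.2 tcp [518.5 -57.5  35.8] F [0.4 0.1 0.5] open 1.0 turn 0.006
shift [ 1.5  0.1 -0.2]
time_s: 3.7
tcp_pos: [519.0, -57.6, 37.3]
tool_rot: [-0.0, 0.999, 0.034, 0.006]
contact_force: [-1.0, -0.5, -2.6]
opening: 0.82
time_s: 4.0
tcp_pos: [519.0, -57.6, 37.3]
tool_rot: [-0.0, 0.999, 0.034, 0.006]
contact_force: [-0.8, 0.7, -2.9]
opening: 0.825
t 4.0 tcp [519.  -57.6  37.3] F [-0.8  0.7 -2.9] open 0.82 turn 0.006
shift [ 1.  -0.   1.3]
```

```bash
python3 -m creep '[[0,12,0,0],[0,15,0,0],[0,15,0,0]]'
python3 s.py 514 -148 37.3
```

```text
time_s: 4.3
tcp_pos: [521.9, -101.2, 37.2]
tool_rot: [-0.0, 0.999, 0.035, 0.006]
contact_force: [0.1, 0.1, -3.0]
opening: 0.821
t 4.3 tcp [ 521.9 -101.2   37.2] F [ 0.1  0.1 -3. ] open 0.82 turn 0.008
shift [-11.1  46.1  -0.2]
```

```bash
python3 -m creep '[[-3,15,0,0],[-3,15,0,0],[-3,15,0,0],[0,0,0,0]]' >/dev/null
python3 s.py 514 -148 37.3
python3 -m creep '[[0,0,0,0],[0,0,0,0],[0,0,0,0],[0,0,0,0]]' 0 >/dev/null
python3 -m creep '[[0,0,-15,0],[0,0,-25,0],[0,0,-25,0],[0,0,-20,0],[0,0,0,0]]' 255 >/dev/null
python3 s.py 545 -45 110
python3 - <<'E'
from h import *
crop("top","c3",205,130,200,130,4)
E
```

```text
t 4.7 tcp [ 516.2 -154.9   37.3] F [-0.4  0.6 -3.8] open 0.82 turn 0.005
shift [-1.8 -7.  -0.1]
t 5.6 tcp [ 515.8 -154.3  129.2] F [ 0.4  0.7 -0. ] open 0.59 turn 0.006
shift [  36.3 -107.1   19.6]
```

View pics/c3.png

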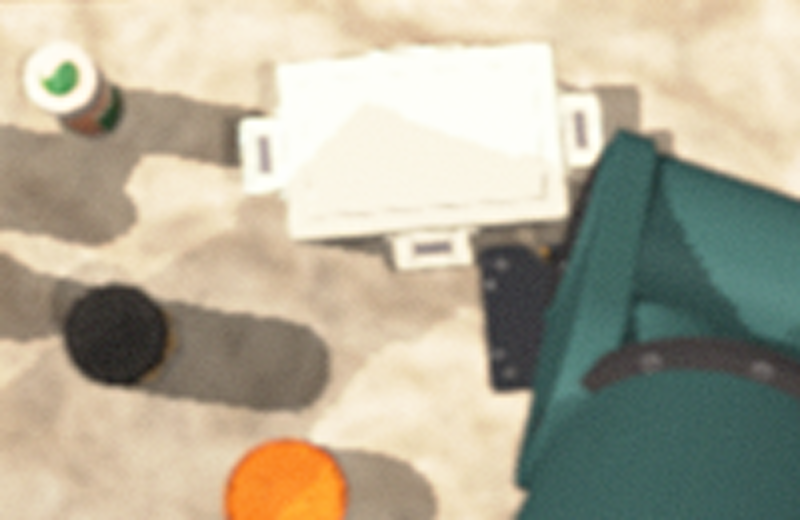

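The top crop shows that nothing stands before the front clip (433,248). The tin is hidden beneath the gripper at about (520,320).

```bash
python3 -m creep '[[5,-30,0,0],[10,-30,0,0],[10,-30,0,0],[10,-12,0,0],[0,0,0,0]]' >/dev/null
python3 s.py 551 -44 110
```

```text
t 6.15 tcp [542.8 -46.4 126.6] F [ 0.5 -0.4 -0.5] open 0.11 turn 0.005
shift [ 8.1 -1.9 16.7]
```

```bash
python3 -m creep '[[7,-2,15,0],[0,0,15,0],[0,0,0,0]]' >/dev/null
python3 s.py 551 -44 52
```

```text
t 6.45 tcp [549.3 -45.2  94.5] F [-0.1 -0.1  0.5] open 0.01 turn 0.006
shift [ 1.4 -1.1 42.5]
```

```bash
python3 -m creep '[[1,0,10,0],[0,0,8,0]]' 
python3 -m creep '[[0,0,8,0],[0,0,8,0]]' 
python3 -m creep '[[0,0,8,0],[0,0,0,0]]' 
python3 s.py 551 -44 52
```

```text
time_s: 6.65
tcp_pos: [550.2, -46.3, 75.9]
tool_rot: [0.0, 0.999, 0.033, 0.005]
contact_force: [-2.4, 0.2, 2.2]
opening: 0.002
time_s: 6.85
tcp_pos: [550.6, -46.9, 59.0]
tool_rot: [0.0, 0.999, 0.033, 0.005]
contact_force: [-1.5, 0.5, 1.7]
opening: 0.002
time_s: 7.05
tcp_pos: [549.9, -47.0, 49.1]
tool_rot: [0.0, 0.999, 0.033, 0.004]
contact_force: [-0.1, -0.6, 0.8]
opening: 0.004
t 7.05 tcp [549.9 -47.   49.1] F [-0.1 -0.6  0.8] open 0.0 turn 0.004
shift [ 1.4 -2.9 -2.9]
```

```bash
python3 -m creep '[[3,-1,0,0],[0,0,0,0]]'|grep -E "pos|for" 
python3 -m creep '[[3,-1,0,0],[0,0,0,0]]' |grep -E "pos|for"
python3 -m creep '[[2,0,0,0],[0,0,0,0]]' |grep -E "pos|for"
```

```text
tcp_pos: [552.6, -45.7, 48.8]
contact_force: [0.1, 0.3, 0.7]
tcp_pos: [555.5, -44.4, 48.9]
contact_force: [-0.4, -0.2, -0.3]
tcp_pos: [555.6, -44.2, 48.7]
contact_force: [-3.2, -1.4, 1.5]
```

```bash
python3 -m creep '[[3,0,0,0],[0,0,0,0]]'|grep -E "pos|for" 
python3 -m creep '[[3,0,0,0],[0,0,0,0]]' |grep -E "pos|for"
```

```text
tcp_pos: [555.6, -44.1, 48.4]
contact_force: [-0.1, 0.1, 0.2]
tcp_pos: [555.6, -43.9, 48.1]
contact_force: [-1.0, -0.5, 0.3]
```

```bash
python3 -m creep '[[5,0,0,0]]'|grep -E "pos|for" 
python3 -m creep '[[5,0,0,0]]'|grep -E "pos|for" 
python3 -m creep '[[-6,0,0,0],[-10,0,0,0],[-30,0,-10,0],[-30,0,-30,0],[0,0,0,0]]' |grep -E "pos|for"
python3 - <<'E'
from h import *
im=eyes.camera("top")[130:260,205:405,::-1]; a=cv2.resize(im,None,fx=4,fy=4,interpolation=2)
im=eyes.camera("side")[170:250,260:340,::-1]; b=cv2.resize(im,None,fx=3,fy=3,interpolation=2)
cv2.imwrite("pics/c4.png",a);cv2.imwrite("pics/c4s.png",b)
b=cv2.copyMakeBorder(b,0,0,0,a.shape[1]-b.shape[1]-0,0);
a=a[:350];cv2.imwrite("pics/c4b.png",np.vstack([a,b]))
E
```

```text
tcp_pos: [557.5, -43.5, 47.5]
contact_force: [-28.8, -3.5, 21.2]
tcp_pos: [558.9, -43.0, 46.9]
contact_force: [-25.8, -4.3, 20.5]
tcp_pos: [482.2, -48.2, 90.3]
contact_force: [1.0, -0.1, -0.8]
```

View pics/c4b.png

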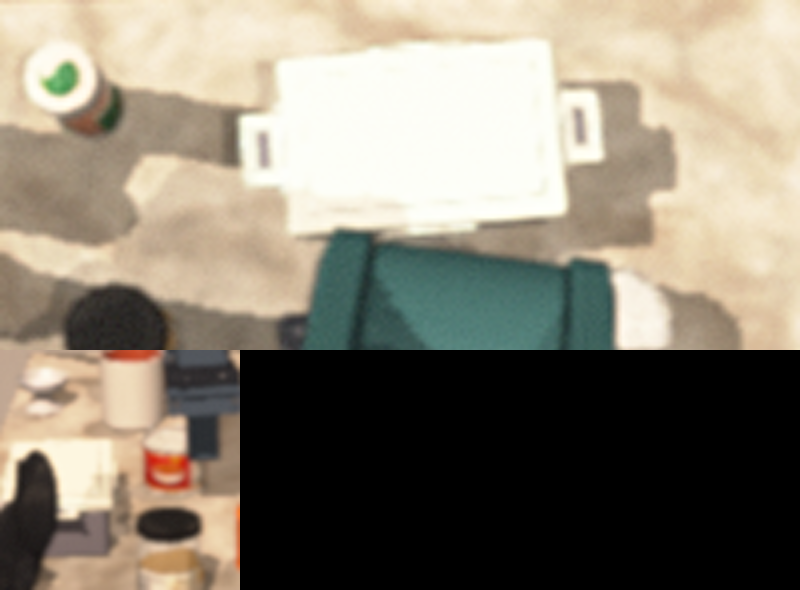

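The clip no longer shows as a flap: only a thin rim at (440,228) is left, and the box has moved only about 3 mm. Next is the right clip.

```bash
python3 -m creep '[[10,10,-15,0],[35,25,0,0],[35,25,0,0],[35,25,0,0],[35,20,0,0]]' |grep -E "pos|for"
python3 -m creep '[[0,0,0,0]]' |grep -E "pos|for"
python3 s.py 645 -150.5 95
```

```text
tcp_pos: [645.7, -144.0, 95.9]
contact_force: [-0.4, -0.1, 0.3]
tcp_pos: [650.4, -146.0, 95.2]
contact_force: [-0.9, 0.4, -0.3]
t 9.45 tcp [ 650.4 -146.    95.2] F [-0.9  0.4 -0.3] open 0.01 turn 0.008
shift [-5.7  4.1  0.3]
```

```bash
python3 -m creep '[[-5,4,0,0],[0,0,10,0],[0,0,8,0]]' |grep -E "pos|for"
python3 -m creep '[[0,0,8,0],[0,0,8,0]]'  |grep -E "pos|for"
python3 -m creep '[[0,0,8,0],[0,0,0,0]]'  |grep -E "pos|for"
python3 s.py 645 -150.5 49
```

```text
tcp_pos: [644.9, -150.3, 74.0]
contact_force: [0.2, 0.1, -0.1]
tcp_pos: [643.4, -149.5, 56.3]
contact_force: [0.8, -1.0, 1.1]
tcp_pos: [642.1, -149.0, 46.1]
contact_force: [-0.2, -1.5, -0.1]
t 10.15 tcp [ 642.1 -149.    46.1] F [-0.2 -1.5 -0.1] open 0.0 turn 0.009
shift [ 2.7  1.7 -3. ]
```

```bash
python3 -m creep '[[1,-2,-2,0],[0,0,0,0]]' |grep -E "pos|for"
python3 -m creep '[[0,-2,0,0],[0,0,0,0]]'  |grep -E "pos|for"
```

```text
tcp_pos: [642.8, -146.8, 48.0]
contact_force: [-0.1, -0.6, 1.0]
tcp_pos: [643.0, -144.7, 48.7]
contact_force: [-0.3, 0.5, 0.6]
```

```bash
python3 -m creep '[[0,-2,0,0],[0,0,0,0]]' |grep -E "pos|for"
python3 -m creep '[[0,-2,0,0],[0,0,0,0]]'  |grep -E "pos|for"
```

```text
tcp_pos: [643.1, -142.5, 49.1]
contact_force: [-0.3, -0.5, 0.8]
tcp_pos: [643.0, -140.4, 49.2]
contact_force: [0.1, 0.5, 0.8]
```

```bash
python3 -m creep '[[0,-2,0,0]]' |grep -E "pos|for"
python3 s.py
```

```text
tcp_pos: [642.9, -138.5, 49.2]
contact_force: [1.4, -12.9, -4.3]
t 11.05 tcp [ 642.9 -138.5   49.2] F [  1.4 -12.9  -4.3] open 0.01 turn 0.009
```

```bash
python3 -m creep '[[0,4,0,0],[0,4,-30,0],[0,0,-35,0],[0,-40,0,0],[0,-45,0,0]]' |grep -E "pos|for"
python3 -m creep '[[0,-45,0,0],[0,-45,0,0],[0,-30,0,0],[0,0,0,0]]' |grep -E "pos|for"
python3 s.py 631.5 66 95
python3 - <<'E'
from h import *
crop("top","c5",205,130,200,120,4)
E
```

```text
tcp_pos: [639.2, -64.0, 116.5]
contact_force: [0.2, 0.5, 0.5]
tcp_pos: [630.8, 63.6, 118.5]
contact_force: [0.1, -0.5, -0.4]
t 11.95 tcp [630.8  63.6 118.5] F [ 0.1 -0.5 -0.4] open 0.01 turn 0.005
shift [ 1.4 -2.2 23.5]
```

View pics/c5.png

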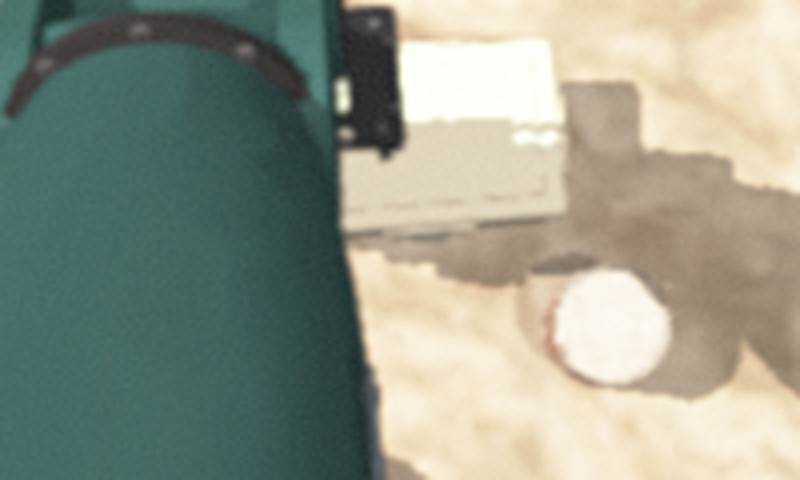

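The right clip is gone from the lid's right edge at (562,130), so it is folded. The lid has barely moved, and the tin stands at (611,325). Now the left clip.

```bash
python3 -m creep '[[1,-2,12,0],[0,0,12,0],[0,0,8,0],[0,0,8,0]]' |grep -E "pos|for"
python3 -m creep '[[0,0,8,0],[0,0,8,0]]'  |grep -E "pos|for"
python3 -m creep '[[0,0,8,0],[0,0,4,0],[0,0,0,0]]'  |grep -E "pos|for"
python3 s.py 631.5 66 49
```

```text
tcp_pos: [631.4, 61.8, 75.5]
contact_force: [0.1, 6.3, 11.6]
tcp_pos: [632.4, 62.1, 58.9]
contact_force: [-1.3, 18.8, 14.6]
tcp_pos: [633.5, 63.7, 45.6]
contact_force: [-1.5, 3.4, 2.6]
t 12.9 tcp [633.5  63.7  45.6] F [-1.5  3.4  2.6] open 0.01 turn -0.004
shift [-1.9 -2.5 -3.3]
```

```bash
python3 -m creep '[[0,2,-2,0],[0,0,0,0]]' |grep -E "pos|for"
python3 -m creep '[[0,2,0,0]]'  |grep -E "pos|for"
```

```text
tcp_pos: [633.4, 62.3, 45.9]
contact_force: [0.6, 3.4, 2.4]
tcp_pos: [633.7, 61.2, 45.8]
contact_force: [-2.5, 21.4, 11.6]
```

```bash
python3 -m creep '[[0,-5,0,0],[0,-3,-30,0],[0,0,-40,0],[-45,10,0,0],[-45,20,0,0]]' |grep -E "pos|for"
python3 -m creep '[[-30,45,0,0],[0,45,0,0],[0,45,0,0],[0,40,0,0],[0,0,0,0]]' 0 |grep -E "pos|for"
python3 s.py 515.5 -155 110
python3 - <<'E'
from h import *
im=eyes.camera("top")[130:255,205:405,::-1]; a=cv2.resize(im,None,fx=4,fy=4,interpolation=2)
im=eyes.camera("side")[185:255,250:450,::-1]; b=cv2.resize(im,None,fx=4,fy=4,interpolation=2)[:100+180]
cv2.imwrite("pics/c6.png",np.vstack([a[:320],b]))
E
```

```text
tcp_pos: [547.9, 32.7, 116.6]
contact_force: [-0.2, -1.0, -0.4]
tcp_pos: [522.9, -147.7, 113.2]
contact_force: [0.3, 0.4, 0.0]
t 14.2 tcp [ 522.9 -147.7  113.2] F [0.3 0.4 0. ] open 0.42 turn -0.008
shift [-7.8  6.9  3.2]
```

View pics/c6.png

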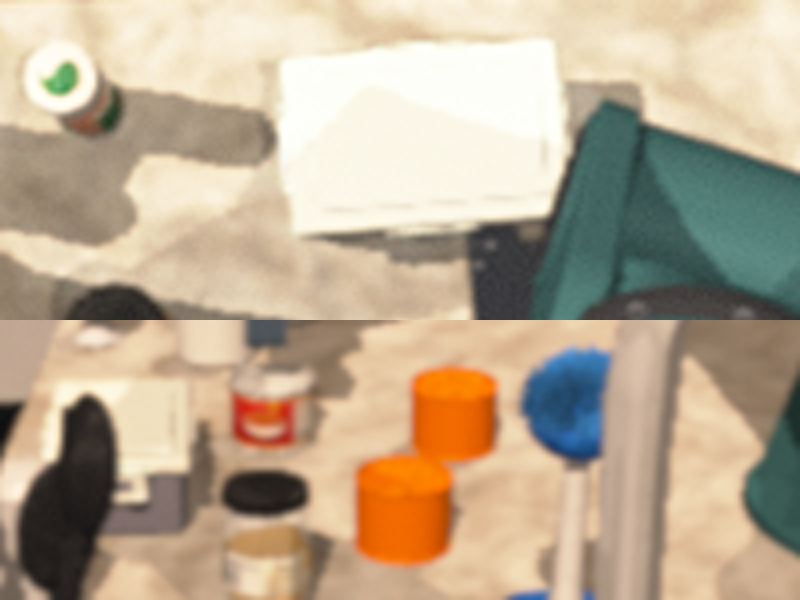

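The top view shows no clip sticking out (front rim at (440,228), left edge at x=283). The side view shows the left clip hanging at (130,490). The tin stands upright at (268,405), so I regrasp it.

```bash
python3 -m creep '[[-7.5,7,0,0],[0,0,0,0],[0,0,0,0],[0,0,0,0]]' 0 |grep -E "pos|for|open"
python3 s.py 516 -155 37.5
```

```text
tcp_pos: [513.9, -149.6, 112.1]
contact_force: [0.1, 0.5, -0.5]
opening: 0.855
t 14.7 tcp [ 513.9 -149.6  112.1] F [ 0.1  0.5 -0.5] open 0.85 turn -0.003
shift [ 3.5  6.7 74.5]
```

```bash
python3 -m creep '[[2,5,0,0],[0,0,15,0],[0,0,0,0]]'|grep -E "pos|for|open"
python3 s.py 516 -155 37.5
```

```text
tcp_pos: [516.4, -153.8, 96.0]
contact_force: [-1.0, -0.3, 0.8]
opening: 1.0
t 15.0 tcp [ 516.4 -153.8   96. ] F [-1.  -0.3  0.8] open 1.0 turn -0.002
shift [ 0.9  2.  58.5]
```

```bash
python3 -m creep '[[0,1,15,0],[0,1,15,0],[0,0,14,0],[0,0,12,0],[0,0,0,0]]'|grep -E "pos|for|open"
python3 s.py 516 -155 37.5
```

```text
tcp_pos: [514.0, -154.8, 33.3]
contact_force: [-0.2, 0.0, 0.5]
opening: 1.001
t 15.5 tcp [ 514.  -154.8   33.3] F [-0.2  0.   0.5] open 1.0 turn -0.002
shift [ 1.8  0.3 -4.3]
```

```bash
python3 -m creep '[[2,0,-4,0],[0,0,0,0]]'|grep -E "pos|for|open"
python3 -m creep '[[0,0,0,0],[0,0,0,0],[0,0,0,0],[0,0,0,0],[0,0,0,0]]' 100 10 >/dev/null
python3 -m creep '[[0,0,0,0],[0,0,0,0]]' |grep -E "pos|for|open"
python3 s.py 519 -57.6 37.3
```

```text
tcp_pos: [516.2, -154.7, 37.1]
contact_force: [0.1, -0.2, -0.9]
opening: 0.996
tcp_pos: [516.7, -154.8, 38.5]
contact_force: [0.0, -0.2, -2.7]
opening: 0.827
t 16.4 tcp [ 516.7 -154.8   38.5] F [ 0.  -0.2 -2.7] open 0.83 turn -0.002
shift [  8.2 -96.8   2.6]
```

```bash
python3 -m creep '[[1,-12,0,0],[1,-15,0,0],[1,-15,0,0],[1,-15,0,0],[0,-12,0,0]]'|grep -E "pos|for|open"
python3 -m creep '[[0,0,0,0]]' |grep -E "pos|for|open"
python3 s.py 519 -57.6 37.3
```

```text
tcp_pos: [516.3, -80.4, 39.4]
contact_force: [0.5, -0.1, -3.1]
opening: 0.827
tcp_pos: [516.0, -78.5, 39.4]
contact_force: [0.9, -0.2, -4.2]
opening: 0.821
t 17.0 tcp [516.  -78.5  39.4] F [ 0.9 -0.2 -4.2] open 0.82 turn -0.001
shift [  4.4 -20.7   2.3]
```

```bash
python3 -m creep '[[2,-9,1,0],[2,-9,1,0],[0,0,0,0]]'|grep -E "pos|for|open"
python3 s.py 519 -57.6 37.3
```

```text
tcp_pos: [520.2, -58.9, 38.4]
contact_force: [-0.3, 0.0, -3.6]
opening: 0.824
t 17.3 tcp [520.2 -58.9  38.4] F [-0.3  0.  -3.6] open 0.82 turn 0.0
shift [-1.1 -1.4  1.1]
```

Within 2 mm. Release, rise, move aside and check.

```bash
python3 -m creep '[[0,0,1,0],[0,0,0,0],[0,0,0,0],[0,0,0,0],[0,0,0,0]]' 0 |grep -E "pos|for|open"
python3 -m creep '[[0,0,-12,0],[0,0,-20,0],[0,0,-30,0],[0,0,-40,0],[0,0,-40,0]]' |grep -E "pos|for|open"
python3 -m creep '[[-5,45,0,0],[-5,45,0,0],[-5,45,0,0],[-5,45,0,0],[-5,45,0,0]]' |grep -E "pos|for|open"
python3 -m creep '[[0,30,0,0],[0,0,0,0],[0,0,0,0]]' |grep -E "pos|for|open"
python3 - <<'E'
from h import *
im=eyes.camera("top")[130:250,205:365,::-1]; a=cv2.resize(im,None,fx=5,fy=5,interpolation=2)[:420]
im=eyes.camera("side")[190:235,250:350,::-1]; b=cv2.resize(im,None,fx=4,fy=4,interpolation=2)
b=cv2.copyMakeBorder(b,0,0,0,a.shape[1]-b.shape[1],0)
cv2.imwrite("pics/c7.png",np.vstack([cv2.resize(eyes.camera("top")[130:250,205:365,::-1],None,fx=5,fy=5,interpolation=2)[:420],b]))
E
```

```text
tcp_pos: [520.8, -59.0, 37.4]
contact_force: [0.8, -0.1, 0.6]
opening: 1.004
tcp_pos: [520.9, -61.0, 182.1]
contact_force: [0.4, -0.8, 0.4]
opening: 0.997
tcp_pos: [513.4, -291.7, 192.3]
contact_force: [1.8, 0.7, -0.2]
opening: 1.002
tcp_pos: [514.3, -328.2, 194.7]
contact_force: [0.3, 1.0, -0.9]
opening: 1.001
```

View pics/c7.png

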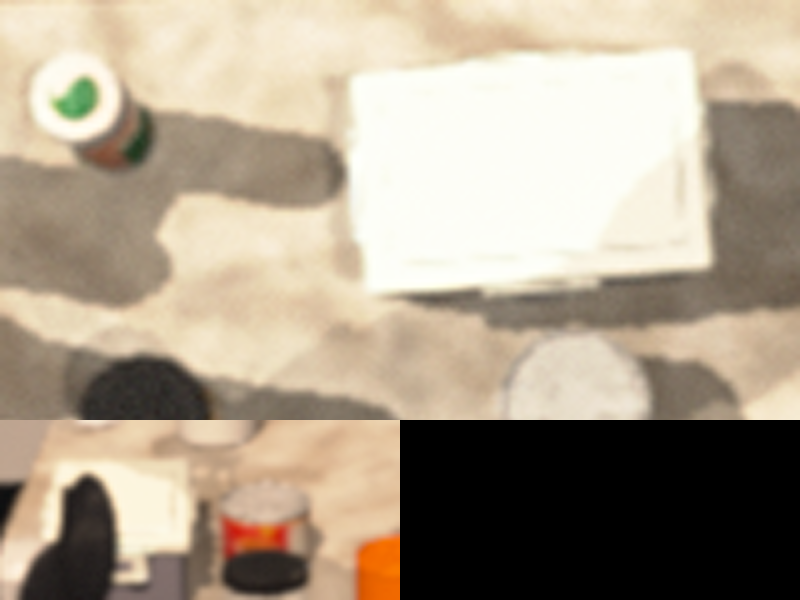

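The tin's centre is at about (576,402), against (568,408) at the start, which is about 5 mm off. No clip sticks out, the lid has moved about 3 mm, and the jar and spice jar are unmoved.

```bash
python3 -c "
from rig import robot
s=robot.sense();print(s['time_s'],abs(s['qvel']).max());print(robot.sign_off())"
```

```text
19.25 0.008453701339518206
the job is handed in; nothing more can be done
None
```

I slid the tin about 97 mm aside, folded the front, right and left clips down, and slid the tin back. I then moved the arm clear and handed the job in at 19.3 s of the 69 s allowed.

- **Tin:** In the last pictures it stands upright about 5 mm from where it started. The gripper reading at release differed by about 2 mm from where it first gripped the tin. Both are inside the 25 mm limit.
- **Clips:** None sticks out from the box any more. I judged this from the pictures and from firm resistance at the end of each push, because the clip angles themselves can't be read.
- **Food box:** It shifted by about 3 mm. Short pushes reached about 29 N on the front clip, 21 N on the left and 13 N on the right, above the 10 N or so at which the box slides.
- **Other items:** The jar and spice jar look unmoved. The mug was outside the final crops, and the arm passed about 90 mm above it, so I did not check it separately.

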